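# Hang the green glaze sample tile on the studio's sample rail

### The arm

A 6-joint arm with a two-finger parallel gripper is mounted at the origin on the work surface. World frame = base frame: x ahead of the robot, y to its left, z up, the work surface at z = 0. Lengths are in m, angles in rad, forces in N, time in s.
With the tool pointing down it reaches from about 0.4 to 0.825 m from the base axis. Payload 7 kg.
Tool frame: the origin (TCP) lies between the finger pads; the fingertips stand 11 mm ahead of it and the grasp point (between the pads) lies 8 mm behind it (arm.tips_ahead is the distance from the TCP to the fingertips, in m); z points along the fingers, x is the direction in which the jaws open and shut, and the axes are right-handed (so a half turn about z gives the same grasp; the last joint's range is limited). The gripper opens to 88 mm and grips with 3 to 60 N. Pads are 19 mm wide; open, the fingers measure 130 mm over their backs; the gripper's body (78 mm by 193 mm) begins 47 mm behind the grasp point.
Start: joints at [1.523, 0.359, 0.012, 0, -1.224, -0.288], TCP at [0.222, 0.637, 0.238] pointing down, gripper open.
Joint ranges: [-3.07, 3.07], [-1.43, 2.12], [-1.02, 1.25], [-3.03, 1.67], [-3.05, -0], [-3.03, 3.03]. Speed limits (rad/s): [2.39, 2.39, 3.01, 3.14, 3.14, 3.14].

### API

Orientations are given as [roll, pitch, yaw] about the fixed x, y, z axes, in that order (R = Rz(yaw) Ry(pitch) Rx(roll)).
In Python, from station import arm, optics, finder gives the robot as it stands. The module is installed in compiled form; this text tells all that it offers.
- The arm moves only by the tool apply_moves, never from a script. Its argument "increments" is one flat list of numbers, 6 for each row, row after row: the shift along the world's x, y, z in m, then the turn, a rotation vector about the world's x, y, z in rad. In form: [tx, ty, tz, rx, ry, rz, tx, ty, tz, rx, ry, rz, ...]. A call has 1 to 20 rows; each row shifts and turns the pose as measured when the row begins; what a row does not reach is not made up. A row lasts 1/12 s, in which the tool goes at most 41.7 mm and 7.16 degrees, less where a joint would pass 70% of its speed; a pose out of reach is approached as far as the arm can. A call with a gripper value outside its range is refused whole. "hand" is the closure, from 0 (fully open) to 1 (shut), set as the call begins (left out, the last holds). The fingers move at their own pace and stop on an object; "force" is the grip in N (left out, the last holds). Time passes only in rows, so rows that do not move let the fingers close. It gives the time, the measured TCP pose, the force and the opening at its end, in the units of the state.
- arm.get_state(): the state, without advancing time (a new reading comes with each control period).
- optics.grab_frame(name): name is "scene" or "top" or "wrist"; returns the picture (384x512x3 uint8, red, green, blue); there is no depth.
- optics.camera_model(name): a dict with "fx", "fy", "cx", "cy" (pixels), "dist_coeffs" ([k1, k2, p1, p2, k3] as OpenCV has them; the pictures are not rectified), "world_to_cam" (4x4, takes a point from world to camera coordinates); the wrist camera has in their place "T_tool_cam" (4x4, takes a point from camera to tool coordinates, whose origin is the TCP and whose axes are the tool frame's). Camera axes: x right, y up, looking along -z (the intrinsics and any distortion apply to the point x, -y, -z); pixel columns grow to the right and rows downward; lengths in m; the calibration is good to about 2 mm. A picture is of the moment at which its call begins: read the wrist's pose just before it. camera_model takes no time and is no camera call.
- arm.job_done(): hands the job in, once; it reports no verdict.
Trained networks look in the newest picture that a camera, given by its name, has taken for a name from the list of things; names that differ only in an ending like _2 or _b are one class to them, and where a whole thing is asked for, a point or a joint stands for the part that bears it (a point fixed in the world has none). Each returns a list of dicts, best first, with "conf" (0 to 1); they miss things now and then, are a little off and sometimes report something else, mostly with a low value. They report only what shows in the picture. A call takes as long as a camera call. They do not tell look-alikes from the thing itself.
- finder.find_in(camera, name): "box" ([left, top, right, bottom] in pixels, round what is visible of it).
- finder.landmark_of(camera, name): "point" ([column, row] in pixels: a listed point, or the origin of a listed thing).
The state is a dict: "t": time; "q": joint angles; "qd": joint speeds; "joint_efforts": joint torques, N m; "eef_pos": TCP position; "ee_rot": TCP orientation; "force": force on the tool from outside, world axes, zero at the start; "moment": the same for the moment, N m; "width": finger opening in m.
Only numpy, scipy, OpenCV 4.12 (cv2) and the standard library are available. Lean on these libraries where they do the work, as an engineer would, in place of code of your own. Each camera call takes 0.05 s, during which the arm holds its last target. There are 200 camera calls.

### The job

Take the green sample tile out of the drying rack and hang it by its keyhole on the free screw of the sample rail, glazed face out: put the hole over the screw head, lay the tile flat against the rail and push it down until it is fully home, then let go. Leave it hanging straight and flush. It is fired ceramic, so feel your way gently, do not drop it, and do not disturb the other tiles or the things on the bench.

Things in the scene. Friction and masses are not known exactly. Their poses are not given: they have to be found in the camera images.
- tile_center (a point): Green ceramic tile, 90 mm wide (y), 150 high (z), 10 thick (x), 0.28 kg, top 22 bare clay; chips if forced on screw or rail with over 20 N. +x out of the glazed face. Point: its centre. Keyhole right through, on the centre line: octagonal hole 27 across, centred 11 below this point; above it an 11 wide slot that ends 21 above this point, its sides ramped 7 to 10 thick at the start.
- rail: Wooden stand, batten 430 mm long (y), 60 high, 18 thick, top edge 168 above the bench; origin on the bench below the middle of the batten's front face, which is the plane x = 0; +x points out of it, away from the robot. Three places at y = -130, 0, +130, 150 above the bench: two hold hung tiles, the third the bare screw. A tile hung flush has its centre at x = 5.
- screw (a joint): The free screw, along the rail's +x, set by eye: up to 10 mm sideways and 10 up or down from its place's nominal point. Shank 8 across; domed head 18 across, top 16.5 off the rail; under it a springy washer 16 across, 8.5 off the rail. Value: how far the tile draws the head out (0 free, 1.5 mm home). It pinches with 3.6 N + 0.9 N/mm: push tile down with 5 to 10 N. Home: axis 17 above tile centre.
- hung_blue_mid (a point): Centre of the dark blue tile, same size, hung on another of the three places and free to swing on its screw; +x out of its glazed face.
- hung_brown_mid (a point): Centre of the dark brown tile, same size, hung on another of the three places and free to swing on its screw; +x out of its glazed face.
- rack: Wooden drying rack 230 (x) x 110 (y), origin under its middle. Three grooves 13 wide across it at x = -70, 0, +70: floor 14 above the bench, cheeks up to 50. One tile stands loosely upright in each, glazed face to the rack's +x.
- tile_ochre_center (a point): Centre of the ochre yellow tile, same size and shape as the green one, standing in the drying rack; not to be moved.
- tile_cream_center (a point): Centre of the cream tile, same size and shape as the green one, standing in the drying rack; not to be moved.
- jar_blue: Loose jar of blue glaze, 60 across, 85 high, white cap, origin under its middle.
- jar_red: Loose jar of red glaze, 60 across, 85 high, white cap, origin under its middle.
- glaze_brush: Loose flat glaze brush, 200 long (x), 42 wide, 20 high, origin under its middle.
- rib: Loose wooden throwing rib, 110 x 50 and 7 thick, lying flat, origin under its middle.
Mind the look-alikes: they are no part of the job. What is shaped like the part that bears tile_center but blue or purple is not meant.

How it is judged:
On the way, in this order (a step that is already met when the one before it is completed fails the run):
1. the green tile is lifted clear of the rack (height (world z) of tile_center above 0.145 m), for 0.1 s.
2. the screw head is through the tile's hole (z of screw in the frame of tile_center between -0.018 and -0.003 m and x of screw in the frame of tile_center between -0.011 and 0 m and y of screw in the frame of tile_center between -0.009 and 0.009 m), for 0.05 s.
At the end, for the whole second after the job is handed in: the tile hangs still on the screw, glazed face out: screw axis 17 mm above the tile's centre (15 to 19, slot end on the shank) and within 3 mm of its centre line, tile centre 5 mm (3 to 7) in front of the batten's face, tile plumb within 0.06 rad (z of screw in the frame of tile_center between 0.015 and 0.019 m and y of screw in the frame of tile_center between -0.003 and 0.003 m and x of screw in the frame of tile_center below -0.001 m and x of tile_center in the frame of rail between 0.003 and 0.007 m and angle between tile_center's own z axis and vertical below 0.06 rad and linear speed of tile below 0.01 m/s); the robot touches nothing.
It fails at once if the tile is pressed or knocked against the screw with more than 20 N (contact force between tile and screw above 20 N).
It fails at once if the tile is pressed or knocked against the rail with more than 20 N (contact force between tile and rail above 20 N).
It fails at once if the green tile is dropped or set down on the bench (height (world z) of tile_center below 0.082 m).
It fails at once if a hung tile is knocked or swung aside (distance of any of hung_blue_mid, hung_brown_mid from where it was at the start of the episode above 0.008 m).
It fails at once if another tile in the rack, a jar, the brush or the rib is moved (distance of any of tile_ochre_center, tile_cream_center from where it was at the start of the episode above 0.015 m or distance of any of jar_blue, jar_red, glaze_brush, rib from where it was at the start of the episode above 0.02 m).
It also fails if it takes over 72 s, if anything falls off the work surface, if the arm or the gripper's body presses on something with over 40 N, if the wrist force passes 120 N, or if a joint passes its speed limit or range.

## Working session

There is one attempt and no reset: what is moved stays moved. The work goes in short steps, Python scripts to look and compute and a tool call to move; the robot and the scene stay as the last step left them, time stands still between calls to the robot, and variables do not carry over. Pictures are saved under pics/ and viewed, about 8 in all and at most 12, crops included, and the job is handed in when it is done.

Besides the shell and the picture viewer there is one more tool, called after ">>>" as name(argument=value, ...), one argument or row to a line, values as JSON. apply_moves: Moves the arm, as the interface text tells. Its arguments: {"type":"object","properties":{"increments":{"type":"array"},"hand":{"type":"number"},"force":{"type":"number"}},"required":["increments"]}

```bash
mkdir -p pics
cat > h.py <<'E'
import numpy as np, cv2
from scipy.spatial.transform import Rotation as R
from station import arm, optics, finder
def Rm(rpy): return R.from_euler('xyz',rpy).as_matrix()
def model(name, st=None):
    m=optics.camera_model(name)
    K=np.array([[m['fx'],0,m['cx']],[0,m['fy'],m['cy']],[0,0,1.]]); D=np.array(m['dist_coeffs'],float)
    if 'world_to_cam' in m: W=np.array(m['world_to_cam'])
    else:
        st=st or arm.get_state(); T=np.eye(4); T[:3,:3]=Rm(st['ee_rot']); T[:3,3]=st['eef_pos']
        W=np.linalg.inv(T@np.array(m['T_tool_cam']))
    W=np.diag([1,-1,-1,1.])@W
    return K,D,W
def proj(M,P):
    K,D,W=M; return cv2.projectPoints(np.atleast_2d(np.array(P,float)),cv2.Rodrigues(W[:3,:3])[0],W[:3,3],K,D)[0][:,0]
def ray(M,px):
    K,D,W=M; u=cv2.undistortPoints(np.array([[px]],float),K,D)[0,0]
    d=W[:3,:3].T@np.array([u[0],u[1],1]); o=-W[:3,:3].T@W[:3,3]; return o,d/np.linalg.norm(d)
def onplane(M,px,z=None,n=None,p=None):
    o,d=ray(M,px)
    if n is None: n=np.array([0,0,1.]); p=np.array([0,0,z])
    return o+d*(n@(p-o))/(n@d)
def tri(rs):
    A=0;b=0
    for o,d in rs:
        P=np.eye(3)-np.outer(d,d); A=A+P; b=b+P@o
    x=np.linalg.solve(A,b); return x,[np.linalg.norm((np.eye(3)-np.outer(d,d))@(x-o)) for o,d in rs]
def save(n,im): cv2.imwrite('pics/'+n,im[...,::-1])
E
python3 - <<'E'
from h import *
a=optics.grab_frame('scene'); 
b=optics.grab_frame('top')
np.save('s.npy',a);np.save('t.npy',b)
save('a.png',np.vstack([a,b]) if 0 else cv2.resize(a,(800,600),interpolation=cv2.INTER_CUBIC)); save('b.png',cv2.resize(b,(800,600),interpolation=cv2.INTER_CUBIC))
for n in ['tile_center','rail','screw','hung_blue_mid','hung_brown_mid','rack','tile_ochre_center','tile_cream_center','jar_blue','jar_red']:
    for c in ['scene','top']:
        for r in finder.landmark_of(c,n)[:2]: print(n,c,np.round(r['point'],1),round(r['conf'],2))
print(arm.get_state(), arm.tips_ahead)
for c in ['scene','top']:
    K,D,W=model(c); print(c,K[0,0],D,(-W[:3,:3].T@W[:3,3]).round(3),W[2,:3].round(3))
print(optics.camera_model('wrist')['T_tool_cam'])
E
```

```text
tile_center scene [347.7 197.4] 0.96
tile_center scene [404.1 187.3] 0.85
tile_center top [165.3 196.1] 0.78
tile_center top [135.9 260.9] 0.54
rail scene [214.2 272.1] 0.75
rail top [297.9 173.8] 0.65
rail top [167.2 197.5] 0.42Traceback (most recent call last):
  File "<stdin>", line 8, in <module>
ValueError: it knows: glaze_brush, hung_blue_mid, hung_brown_mid, jar_blue, jar_red, rack, rail, rib, tile_center, tile_cream_center, tile_ochre_center
```

Run:
```python
from h import *
for n in ['hung_blue_mid','hung_brown_mid','rack','tile_ochre_center','tile_cream_center']:
    for c in ['scene','top']:
        for r in finder.landmark_of(c,n)[:2]: print(n,c,np.round(r['point'],1),round(r['conf'],2))
print(arm.get_state(), arm.tips_ahead)
for c in ['scene','top']:
    K,D,W=model(c); print(c,K[0,0],D,(-W[:3,:3].T@W[:3,3]).round(3),W[2,:3].round(3))
print(optics.camera_model('wrist')['T_tool_cam'])
```

```text
hung_blue_mid scene [262.4 235.7] 0.75
hung_blue_mid scene [338.9 179.7] 0.6
hung_blue_mid top [369.3 233.9] 0.29
hung_brown_mid scene [158.8 255.8] 0.63
hung_brown_mid top [344.1 158.1] 0.61
rack scene [346.7 218.1] 0.72
rack top [176.7 200.9] 0.84
tile_ochre_center scene [363.1 216. ] 0.64
tile_ochre_center top [169.5 174.3] 0.78
tile_cream_center scene [339.8 182.3] 0.58
tile_cream_center scene [343.4 218.6] 0.29
tile_cream_center top [169.9 220.5] 0.66
{'t': 0.8, 'q': array([ 1.52309368e+00,  3.58552843e-01,  1.19107136e-02, -2.82054392e-05,
       -1.22410568e+00, -2.88137395e-01]), 'qd': array([-1.44620016e-03, -1.05913027e-03, -9.69619847e-04,  1.23285187e-03,
        1.63103536e-05,  6.04363140e-04]), 'joint_efforts': array([ 1.47882682e-03, -5.82280755e+01,  2.93282497e+01,  7.00207427e+00,
        1.26056228e-02, -7.96158020e-06]), 'eef_pos': array([0.22243132, 0.63727205, 0.23759135]), 'ee_rot': array([ 3.14155343e+00,  3.89803240e-05, -1.90664595e+00]), 'force': array([ 0.10699466, -0.10698943, -0.46438531]), 'moment': array([-0.07718105,  0.04537932, -0.07968293]), 'width': 0.08793942703973198} 0.011
scene 474.303703050086 [-0.00287749  0.          0.          0.          0.        ] [ 1.278 -0.115  1.056] [-0.655  0.095 -0.75 ]
top 423.19478021792816 [0.01756153 0.         0.         0.         0.        ] [ 0.239 -0.002  1.368] [ 0.202  0.007 -0.979]
[[ 9.99999997e-01  3.24531896e-05 -7.28658694e-05 -2.73188923e-05]
 [ 9.09440759e-06 -9.53923295e-01 -3.00050575e-01 -8.11485090e-02]
 [-7.92460484e-05  3.00050573e-01 -9.53923292e-01 -1.47396335e-01]
 [ 0.00000000e+00  0.00000000e+00  0.00000000e+00  1.00000000e+00]]
```

View pics/a.png

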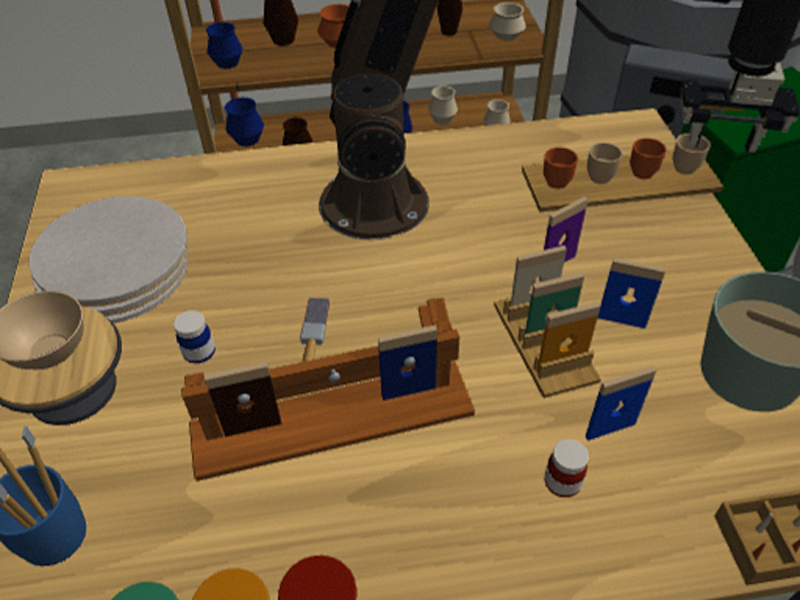

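View pics/b.png

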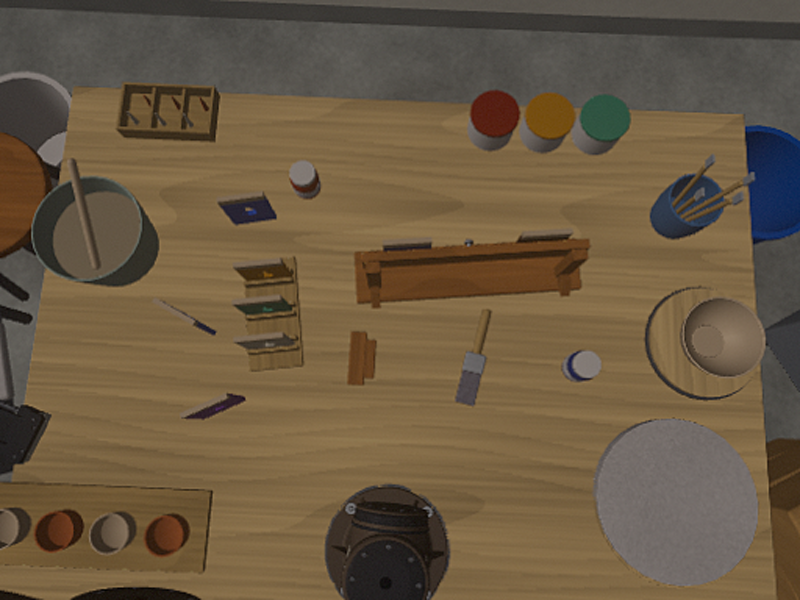

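Scene (800x600): green tile (553,305) is in the middle rack groove. The bare screw is at (335,376), the middle place, with brown hung at (245,403) and blue at (408,365). Blue and purple decoys stand around the rack.

Run:
```python
from h import *
S=model('scene');T=model('top')
k=.64 # 512/800
def st(n,a,b):
    x,e=tri([ray(S,a),ray(T,b)]); print(n,x.round(4),np.round(e,4))
st('green',(347.7,197.4),(165.3,196.1))
st('green(s2)',(404.1,187.3),(165.3,196.1))
st('ochre',(363.1,216),(169.5,174.3)); st('cream',(343.4,182),(169.9,220.5)); st('rack',(346.7,218.1),(176.7,200.9)); st('rail',(214.2,272.1),(297.9,173.8))
st('screw',(335*k,376*k),(469*k,242*k))
st('brown',(158.8,255.8),(344.1,158.1))
p=lambda q,z:onplane(T,np.array(q)*k,z).round(4)
print('rail back/top edge ends in top view', p((357,252),.168),p((589,241),.168))
print('rack tile tops', [ (p(a,.164),p(b,.164)) for a,b in [((234,266),(282,262)),((233,305),(284,296)),((235,345),(288,336))]])
print('rack corners z.0', p((295,257),0.014),p((302,366),0.014),p((247,372),.014))
```

```text
green [0.448  0.2607 0.0911] [0.0122 0.0122]
green(s2) [0.4653 0.3263 0.1285] [0.0629 0.0629]
ochre [0.5195 0.2679 0.0907] [0.0018 0.0018]
cream [0.3779 0.2561 0.0783] [0.0009 0.0009]
rack [0.4509 0.2546 0.0036] [0.0012 0.0012]
rail [ 0.5628 -0.1396 -0.0109] [0.0011 0.0011]
screw [ 0.5828 -0.128   0.1515] [0.0017 0.0017]
brown [ 0.586  -0.2641  0.1252] [0.0016 0.0016]
rail back/top edge ends in top view [0.549  0.0811 0.168 ] [ 0.5901 -0.3529  0.168 ]
rack tile tops [(array([0.5125, 0.3092, 0.164 ]), array([0.5243, 0.2204, 0.164 ])), (array([0.4387, 0.3041, 0.164 ]), array([0.4599, 0.2116, 0.164 ])), (array([0.3652, 0.2934, 0.164 ]), array([0.3859, 0.1984, 0.164 ]))]
rack corners z.0 [0.5719 0.2216 0.014 ] [0.3442 0.19   0.014 ] [0.3271 0.3006 0.014 ]
```

>>> apply_moves(
  increments=[0.02,-0.032,0.01,0,0,-0.06,0.02,-0.032,0.01,0,0,-0.06,0.02,-0.032,0.01,0,0,-0.06,0.02,-0.032,0.01,0,0,-0.06,0.02,-0.032,0.01,0,0,-0.06,0.02,-0.032,0.01,0,0,-0.06,0.02,-0.032,0.01,0,0,-0.06,0.02,-0.032,0.01,0,0,-0.06,0.02,-0.032,0,0,0,-0.06,0.02,-0.032,0,0,0,-0.06,0.02,-0.032,0,0,0,-0.06,0.02,-0.032,0,0,0,-0.06,0.02,-0.032,0,0,0,-0.06,0.02,-0.032,0,0,0,-0.06,0.02,-0.032,0,0,0,-0.06,0.02,-0.032,0,0,0,-0.06,0.02,-0.032,0,0,0,-0.06,0.02,-0.032,0,0,0,-0.06,0.02,-0.032,0,0,0,-0.06,0.02,-0.032,0,0,0,0],
)

```text
t: 2.47
eef_pos: [0.6306, -0.0309, 0.3241]
ee_rot: [3.139, 0.01, -3.092]
force: [1.0, 1.5, -0.1]
width: 0.0874
```

>>> apply_moves(
  increments=[0.01,-0.025,-0.01,0,0.09,0,0.01,-0.025,-0.01,0,0.09,0,0.01,-0.025,-0.01,0,0.09,0,0.01,-0.025,-0.01,0,0.09,0,0,0,0,0,0.08,0,0,0,0,0,0,0],
)

```text
t: 2.97
eef_pos: [0.673, -0.1446, 0.2833]
ee_rot: [3.111, -0.445, -3.094]
force: [-0.9, -0.3, -2.3]
width: 0.0876
```

Run:
```python
from h import *
s=arm.get_state(); a=optics.grab_frame('wrist'); np.savez('w1.npz',a=a,p=s['eef_pos'],r=s['ee_rot'])
print(s['eef_pos'],s['ee_rot'],s['q']); save('c.png',cv2.resize(a,(800,600),interpolation=cv2.INTER_CUBIC))
M=model('wrist',s); print(proj(M,[[.583,-.128,.15]]))
for n in ['rail','hung_blue_mid','hung_brown_mid']:
    for r in finder.landmark_of('wrist',n)[:2]: print(n,np.round(r['point'],1),round(r['conf'],2))
```

```text
[ 0.67303054 -0.14461306  0.28334776] [ 3.11117368 -0.4446081  -3.094107  ] [ 0.05250121  0.64782143  0.52361521 -0.03431962 -1.89087958 -0.01533268]
[[274.93686197 192.63738647]]
rail [235.9 157.3] 0.97
hung_blue_mid [276.4 273.8] 0.61
hung_brown_mid [267.1  60.2] 0.97
```

View pics/c.png

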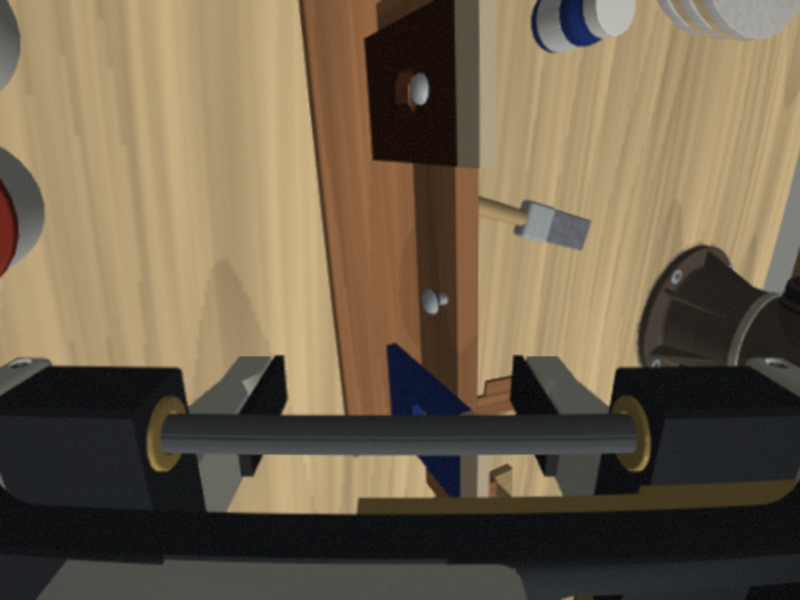

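Wrist view: the bare screw head is at (430,301) in the 800x600 image, close to the predicted (430,301). The batten's front-top edge runs along column ~456. I'll take a second, untilted view to triangulate.

>>> apply_moves(
  increments=[-0.02,0.005,0.005,0,-0.09,0,-0.02,0.005,0.005,0,-0.09,0,-0.015,0.005,0.005,0,-0.09,0,0,0,0,0,-0.09,0,0,0,0,0,-0.08,0,0,0,0,0,0,0],
)

```text
t: 3.67
eef_pos: [0.6163, -0.122, 0.2983]
ee_rot: [3.135, 0.03, -3.088]
force: [-1.2, 0.3, 0.2]
width: 0.0875
```

Run:
```python
from h import *
s=arm.get_state(); a=optics.grab_frame('wrist'); np.savez('w2.npz',a=a,p=s['eef_pos'],r=s['ee_rot'])
print(s['eef_pos'],s['ee_rot'],s['q'])
c=[]
for f in ['w1.npz','w2.npz']:
    d=np.load(f); M=model('wrist',dict(eef_pos=d['p'],ee_rot=d['r']))
    u=proj(M,[[.583,-.128,.15]])[0]; x0,y0=int(u[0])-50,int(u[1])-60; print(f,u,x0,y0)
    c.append(cv2.resize(d['a'][y0:y0+100,x0:x0+100],(400,400)[:2],interpolation=cv2.INTER_NEAREST) if 0 else cv2.resize(d['a'][max(y0,0):y0+100,max(x0,0):x0+100],(400,400),interpolation=cv2.INTER_NEAREST))
save('d.png',np.hstack(c))
```

```text
[ 0.61633179 -0.12196982  0.29826715] [ 3.13509517  0.02995449 -3.08839248] [ 0.11195303  0.23422075 -0.0229698  -0.00492996 -1.28332489 -0.05732933]
w1.npz [275.0682673  192.62286879] 225 132
w2.npz [290.43205822 176.85930196] 240 116
```

View pics/d.png

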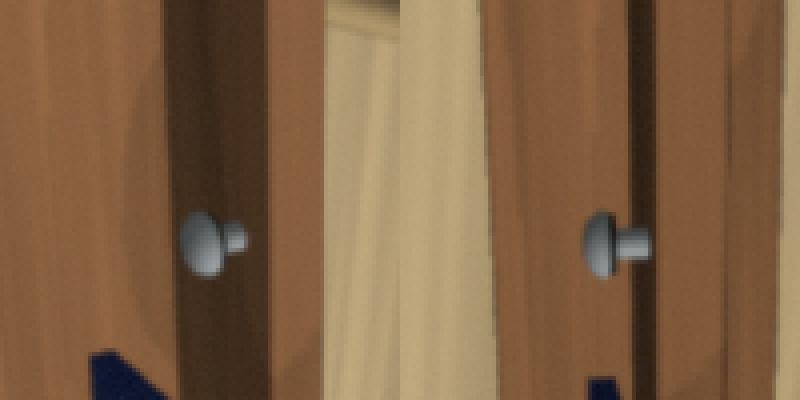

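```bash
cat > fit.py <<'E'
from h import *
from scipy.optimize import least_squares
Ms=[]
for f in ['w1.npz','w2.npz']:
    d=np.load(f); Ms.append(model('wrist',dict(eef_pos=d['p'],ee_rot=d['r'])))
E1=[onplane(Ms[0],p,.168) for p in [(291.75,132),(292.25,232)]]; E2=[onplane(Ms[1],p,.168) for p in [(304,116),(304,216)]]
for a,b in (E1,E2): print('edge',a.round(4),b.round(4),'yaw',np.arctan2(-(b-a)[0],(b-a)[1]) if b[1]>a[1] else np.arctan2((b-a)[0],-(b-a)[1]))
t=np.linspace(0,2*np.pi,60)
def head(o,yaw,xb,xt=.0165):
    P=[]
    h=xt-xb; Rr=(h*h+.009**2)/(2*h)
    for x in np.linspace(xb,xt,8):
        u=x-xb; r=np.sqrt(max(Rr**2-(Rr-h+u)**2,0)); P.append(np.c_[np.full(60,x),r*np.cos(t),r*np.sin(t)])
    P=np.vstack(P); return o+P@Rm([0,0,yaw]).T
bb=[np.array([225+180/4,132+210/4,225+225/4,132+278/4]),np.array([240+183/4,116+211/4,240+217/4,116+279/4])]
yaw=0.09
def res(v,full=0):
    r=[]
    for M,b in zip(Ms,bb):
        q=proj(M,head(v[:3],yaw,v[3])); r+=list(np.r_[q.min(0),q.max(0)]-b+.0)
    return np.array(r)
s=least_squares(res,[.567,-.127,.15,.0105]); print(s.x.round(4),s.fun.round(2))
E
python3 fit.py
```

```text
edge [ 0.5791 -0.1969  0.168 ] [ 0.5676 -0.0852  0.168 ] yaw 0.10244683223456061
edge [ 0.5776 -0.1917  0.168 ] [ 0.5673 -0.0919  0.168 ] yaw 0.1033718403867511
[ 0.5715 -0.1282  0.1497  0.0085] [-0.    0.34  0.14 -0.84 -0.11  0.19 -0.09  0.26]
```

>>> apply_moves(
  increments=[-0.014,0.032,0,0,0,0.007,-0.014,0.032,0,0,0,0.007,-0.014,0.032,0,0,0,0.007,-0.014,0.032,0,0,0,0.007,-0.014,0.032,0,0,0,0.007,-0.014,0.032,0,0,0,0.007,-0.014,0.032,0,0,0,0.007,-0.014,0.032,0,0,0,0.007,-0.014,0.032,0,0,0,0.007,-0.014,0.032,0,0,0,0.007,-0.014,0.032,0,0,0,0.007,-0.014,0.02,0,0,-0.03,0.007,0,0,0,0,0,0],
)

```text
t: 4.8
eef_pos: [0.4367, 0.2698, 0.3212]
ee_rot: [3.127, 0.087, -2.992]
force: [-0.1, -0.4, 0.2]
width: 0.0875
```

Run:
```python
from h import *
s=arm.get_state(); a=optics.grab_frame('wrist'); np.savez('w3.npz',a=a,p=s['eef_pos'],r=s['ee_rot'])
print(s['t'],s['eef_pos'],s['ee_rot'],s['q']); save('e.png',cv2.resize(a,(800,600),interpolation=cv2.INTER_CUBIC))
print(proj(model('wrist',s),[[.449,.257,.164]]))
```

```text
4.8 [0.43671054 0.26976521 0.32120669] [ 3.12727564  0.08725974 -2.99238373] [ 0.97803779 -0.01228734 -0.28358487  0.05791311 -1.23043008 -0.84565551]
[[257.57994322 164.08764306]]
```

View pics/e.png

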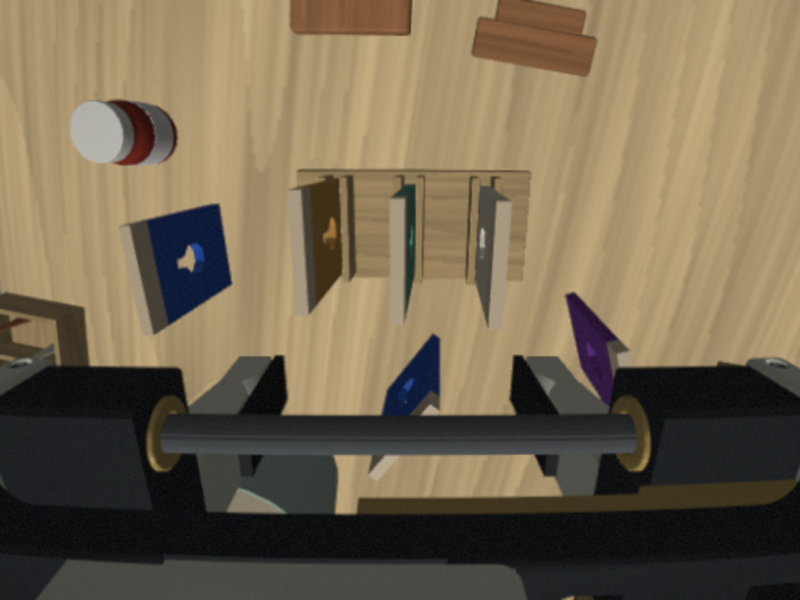

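Rack view: green tile's top edge is at (390-405, 185-325), between ochre (left, +x) and cream (right). Coloured body shows on the -x sides, so I need a closer look to tell which face is the glazed one.

Run:
```python
from h import *
a=np.load('w3.npz')['a'][100:220,170:350]; b=np.load('s.npy')[120:270,300:440]
a=cv2.resize(a,(800,533),interpolation=cv2.INTER_CUBIC)[:,20:520]; b=cv2.resize(b,None,fx=2.14*.95,fy=2.14*.95,interpolation=cv2.INTER_CUBIC)
c=np.zeros((600,800,3),np.uint8); c[:533,:500]=a; c[:b.shape[0],505:505+b.shape[1]]=b[:,:295]; save('f.png',cv2.convertScaleAbs(c,alpha=1.4))
w=np.load('w3.npz')['a']; s=np.load('s.npy')
print('wrist ochre',w[140,208],w[160,210],'green',w[130,260],w[160,261],w[150,262],'scene ochre',s[205,365],'green',s[192,352],s[188,350])
```

```text
wrist ochre [63 46 20] [64 47 21] green [52 58 48] [32 51 42] [34 58 48] scene ochre [83 64 44] green [22 55 39] [36 57 42]
```

View pics/f.png

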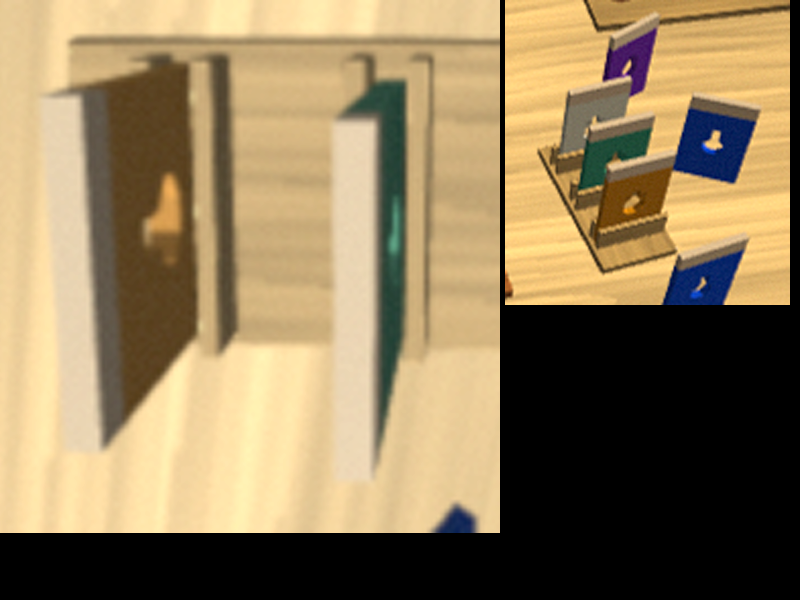

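Both faces are coloured with a bare band, so colour doesn't identify the front. The front does have the ramped slot, so I'll look closely at the unobstructed +x face of the ochre tile, which is stood the same way round.

>>> apply_moves(
  increments=[0.027,-0.001,-0.005,0,0.09,0,0.027,-0.001,-0.005,0,0.09,0,0.027,-0.001,-0.005,0,0.09,0,0.027,-0.001,-0.005,0,0.09,0,0.027,-0.001,-0.01,0,0.09,0,0.027,-0.001,-0.01,0,0.09,0,0.027,-0.001,-0.01,0,0.09,0,0.015,0,-0.01,0,0.06,0,0,0,0,0,0,0],
)

```text
t: 5.6
eef_pos: [0.6451, 0.2551, 0.2629]
ee_rot: [2.969, -0.619, -2.924]
force: [0.6, 0.5, -4.3]
width: 0.0874
```

Run:
```python
from h import *
s=arm.get_state(); a=optics.grab_frame('wrist'); np.savez('w4.npz',a=a,p=s['eef_pos'],r=s['ee_rot'])
print(s['t'],s['eef_pos'],s['ee_rot'])
u=proj(model('wrist',s),[[.525,.268,.09]])[0]; print(u)
x,y=int(np.clip(u[0],80,432)),int(np.clip(u[1],60,324)); c=a[y-60:y+60,x-80:x+80]
save('g.png',cv2.convertScaleAbs(cv2.resize(c,(800,600),interpolation=cv2.INTER_CUBIC),alpha=1.6))
```

```text
5.6 [0.64510858 0.25511656 0.26287173] [ 2.96944272 -0.61922765 -2.92388444]
[248.56677302 170.15143923]
```

View pics/g.png

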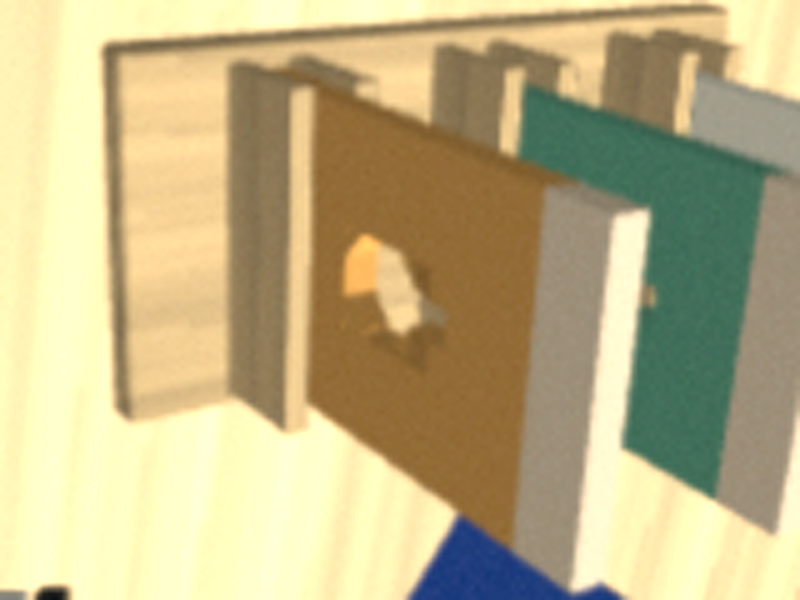

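The dark wedges beside the slot start, at (385,345) and (425,275), are the ramps. They are on the world +x face, so the glazed face already points +x and no flip is needed. Next I locate the green top edge from the rack view.

Run:
```python
from h import *
d=np.load('w3.npz'); M=model('wrist',dict(eef_pos=d['p'],ee_rot=d['r']))
f=lambda x,y:onplane(M,(170+(x+20)/4.444,100+y/4.444),.164)
for n,(a,b) in dict(green=((355,118),(353,478)),ochre=((60,96),(84,449))).items():
    A,B=f(*a),f(*b); print(n,A.round(4),B.round(4),'c',((A+B)/2).round(4),np.linalg.norm(A-B).round(4),'yaw',np.arctan2(-(B-A)[0],(B-A)[1]).round(3))
for q in [(333,118),(378,118),(332,475),(373,480)]: print(f(*q).round(4))
s=arm.get_state(); print('to upright',(R.from_euler('xyz',[np.pi,0,.14-np.pi])*R.from_euler('xyz',s['ee_rot']).inv()).as_rotvec().round(3))
```

```text
green [0.4581 0.2183 0.164 ] [0.4453 0.3072 0.164 ] c [0.4517 0.2627 0.164 ] 0.0898 yaw 0.143
ochre [0.5282 0.224  0.164 ] [0.5149 0.312  0.164 ] c [0.5215 0.268  0.164 ] 0.0889 yaw 0.15
[0.4632 0.2191 0.164 ]
[0.4528 0.2175 0.164 ]
[0.4506 0.3073 0.164 ]
[0.4402 0.3068 0.164 ]
to upright [-0.054 -0.633 -0.022]
```

>>> apply_moves(
  increments=[-0.024,0.001,0,-0.007,-0.079,-0.003,-0.024,0.001,0,-0.007,-0.079,-0.003,-0.024,0.001,0,-0.007,-0.079,-0.003,-0.024,0.001,0,-0.007,-0.079,-0.003,-0.024,0.001,0,-0.007,-0.079,-0.003,-0.024,0.001,0,-0.007,-0.079,-0.003,-0.024,0.001,0,-0.007,-0.079,-0.003,-0.024,0.001,0,-0.007,-0.079,-0.003,0,0,0,0,0,0,0,0,0,0,0,0],
  hand=0.6,
  force=30,
)

```text
t: 6.48
eef_pos: [0.4468, 0.253, 0.2607]
ee_rot: [3.132, 0.037, -2.999]
force: [0.3, 1.5, 0.7]
width: 0.0354
```

```bash
cat >> h.py <<'E'
def err(p,yaw):
    s=arm.get_state(); print('t',s['t'],'pos',s['eef_pos'].round(4),'F',s['force'].round(1),'w',round(s['width'],4))
    print('dp',(np.array(p)-s['eef_pos']).round(4),'rot',(R.from_euler('xyz',[np.pi,0,yaw-np.pi])*R.from_euler('xyz',s['ee_rot']).inv()).as_rotvec().round(4))
E
python3 -c "
from h import *
err([.4517,.2627,.2],.143)"
```

```text
t 6.4833 pos [0.4468 0.253  0.2607] F [0.3 1.5 0.7] w 0.0354
dp [ 0.0049  0.0097 -0.0607] rot [-0.0151  0.035  -0.0001]
```

>>> apply_moves(
  increments=[0.005,0.01,-0.02,-0.015,0.035,0,0,0,-0.02,0,0,0,0,0,-0.02,0,0,0,0,0,0,0,0,0],
)

```text
t: 6.82
eef_pos: [0.4526, 0.2648, 0.2103]
ee_rot: [3.127, 0.015, -2.993]
force: [-0.8, -0.7, -0.7]
width: 0.0353
```

```bash
python3 -c "
from h import *
err([.4517,.2627,.147],.143)
s=arm.get_state(); a=optics.grab_frame('wrist'); print(proj(model('wrist',s),[[.4581,.2183,.164],[.4453,.3072,.164]]))
save('i.png',cv2.resize(a[80:380,90:440],(700,600),interpolation=cv2.INTER_CUBIC))"
```

```text
t 6.8167 pos [0.4526 0.2648 0.2103] F [-0.8 -0.7 -0.7] w 0.0353
dp [-0.0009 -0.0021 -0.0633] rot [-0.0171  0.0131 -0.0055]
[[257.6074919  153.65458297]
 [256.60911197 268.93077049]]
```

View pics/i.png

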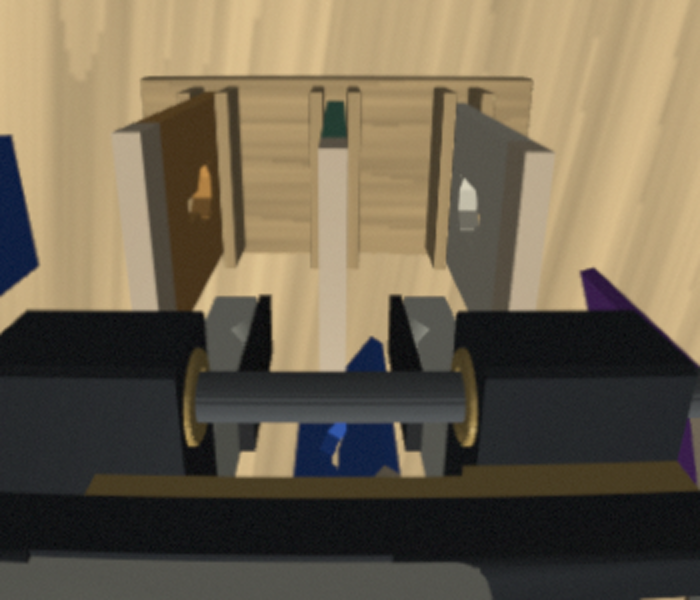

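Tile top (near edge at (333,147), predicted (335,147)) lies centred between the fingers. Descending.

>>> apply_moves(
  increments=[-0.001,-0.002,-0.015,-0.017,0.013,-0.005,0,0,-0.015,0,0,0,0,0,-0.015,0,0,0,0,0,-0.012,0,0,0,0,0,0,0,0,0],
)

```text
t: 7.28
eef_pos: [0.4585, 0.2653, 0.1632]
ee_rot: [3.134, 0.014, -2.999]
force: [-1.1, -0.3, -0.5]
width: 0.0351
```

```bash
python3 -c "
from h import *
err([.4517,.2627,.147],.143)"
```

```text
t 7.2833 pos [0.4585 0.2653 0.1632] F [-1.1 -0.3 -0.5] w 0.0351
dp [-0.0068 -0.0026 -0.0162] rot [-0.0097  0.0124  0.0006]
```

>>> apply_moves(
  increments=[-0.007,-0.002,-0.006,-0.01,0.012,0,0,0,-0.006,0,0,0,0,0,-0.004,0,0,0,0,0,0,0,0,0],
)

```text
t: 7.62
eef_pos: [0.4533, 0.2643, 0.1502]
ee_rot: [3.14, 0.003, -3.0]
force: [0.4, -0.5, 0.9]
width: 0.0347
```

```bash
python3 -c "
from h import *
err([.4517,.2627,.147],.143)"
```

```text
t 7.6167 pos [0.4533 0.2643 0.1502] F [ 0.4 -0.5  0.9] w 0.0347
dp [-0.0016 -0.0016 -0.0032] rot [-0.0023  0.0032  0.0012]
```

>>> apply_moves(
  increments=[-0.0016,-0.0016,-0.003,-0.002,0.003,0.001,0,0,0,0,0,0],
)

```text
t: 7.78
eef_pos: [0.4519, 0.2629, 0.1477]
ee_rot: [3.141, 0.001, -2.998]
force: [0.2, -0.4, 0.1]
width: 0.0349
```

>>> apply_moves(
  increments=[0,0,0,0,0,0,0,0,0,0,0,0,0,0,0,0,0,0,0,0,0,0,0,0,0,0,0,0,0,0,0,0,0,0,0,0],
  hand=1,
  force=35,
)

```text
t: 8.28
eef_pos: [0.4522, 0.2633, 0.1486]
ee_rot: [3.14, 0.002, -2.998]
force: [0.8, 0.1, -0.5]
width: 0.0099
```

```bash
python3 -c "
from h import *
err([.4517,.2627,.147],.143)"
```

```text
t 8.2833 pos [0.4522 0.2633 0.1486] F [ 0.8  0.1 -0.5] w 0.0099
dp [-0.0005 -0.0006 -0.0016] rot [-0.0018  0.0018 -0.0007]
```

>>> apply_moves(
  increments=[0,0,0.008,0,0,0,0,0,0.012,0,0,0,0,0,0.015,0,0,0,0,0,0.015,0,0,0,0,0,0,0,0,0],
)

```text
t: 8.7
eef_pos: [0.452, 0.2626, 0.2002]
ee_rot: [-3.141, 0.0, -2.998]
force: [-0.5, 0.3, -3.1]
width: 0.0092
```

```bash
python3 -c "
from h import *
err([.4522,.2633,.36],.143)"
```

```text
t 8.7 pos [0.452  0.2626 0.2002] F [-0.5  0.3 -3.1] w 0.0092
dp [0.0002 0.0007 0.1598] rot [ 0.0007  0.0003 -0.0008]
```

>>> apply_moves(
  increments=[0,0,0.02,0,0,0,0,0,0.03,0,0,0,0,0,0.03,0,0,0,0,0,0.03,0,0,0,0,0,0.03,0,0,0,0,0,0.02,0,0,0,0,0,0,0,0,0],
)

```text
t: 9.28
eef_pos: [0.4473, 0.2591, 0.3617]
ee_rot: [-3.137, -0.01, -3.0]
force: [1.8, -0.1, -1.9]
width: 0.0101
```

```bash
python3 -c "
from h import *
err([.63,-.13,.36],.103)
s=arm.get_state(); a=optics.grab_frame('wrist'); np.savez('w5.npz',a=a,p=s['eef_pos'],r=s['ee_rot'])
save('j.png',cv2.resize(a[80:380,90:440],(700,600),interpolation=cv2.INTER_CUBIC))"
```

```text
t 9.2833 pos [0.4473 0.2591 0.3617] F [ 1.8 -0.1 -1.9] w 0.0101
dp [ 0.1827 -0.3891 -0.0017] rot [ 0.0062 -0.0093 -0.039 ]
```

View pics/j.png

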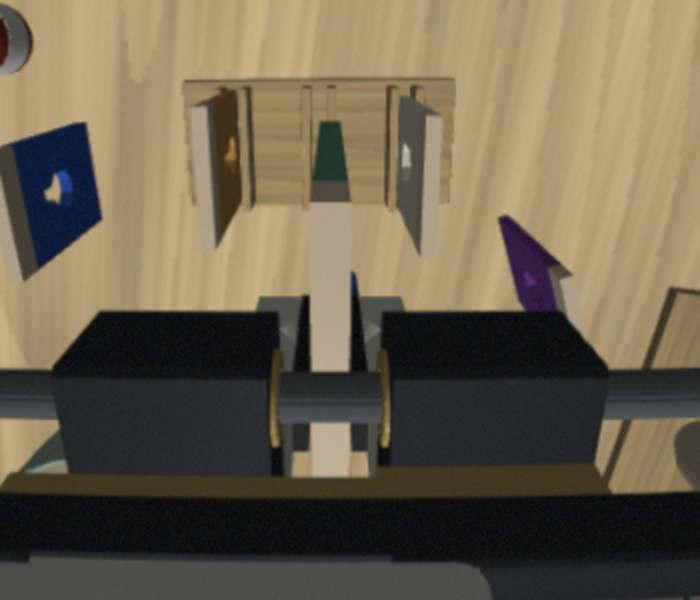

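Run:
```python
from h import *
m=optics.camera_model('wrist'); K=np.array([[m['fx'],0,m['cx']],[0,m['fy'],m['cy']],[0,0,1.]])
W=np.diag([1,-1,-1,1.])@np.linalg.inv(np.array(m['T_tool_cam'])); M=(K,np.array(m['dist_coeffs'],float),W)
for y0 in (-.045,-.043,-.047):
  print(proj(M,[[x,y0,z] for z in (-.0154,.0066,.1346) for x in (-.005,.005)]).round(1).tolist())
a=np.load('w5.npz')['a'].astype(int); print([ (r,a[r,255].tolist()) for r in list(range(136,146))+list(range(165,186))])
```

```text
[[243.8, 181.1], [264.9, 181.1], [245.2, 170.5], [263.5, 170.5], [249.1, 140.3], [259.5, 140.3]]
[[243.9, 185.2], [264.9, 185.2], [245.2, 174.0], [263.5, 174.0], [249.2, 142.4], [259.4, 142.4]]
[[243.8, 177.0], [265.0, 177.0], [245.2, 166.9], [263.5, 166.9], [249.1, 138.3], [259.5, 138.3]]
[(136, [153, 131, 92]), (137, [151, 130, 92]), (138, [151, 129, 91]), (139, [148, 127, 90]), (140, [104, 97, 69]), (141, [50, 64, 49]), (142, [33, 56, 45]), (143, [33, 55, 46]), (144, [32, 54, 44]), (145, [31, 54, 44]), (165, [31, 55, 44]), (166, [33, 55, 47]), (167, [34, 55, 45]), (168, [33, 55, 44]), (169, [34, 55, 44]), (170, [60, 65, 55]), (171, [76, 70, 60]), (172, [78, 68, 59]), (173, [79, 71, 60]), (174, [80, 72, 61]), (175, [80, 72, 62]), (176, [77, 70, 59]), (177, [80, 73, 61]), (178, [79, 72, 59]), (179, [80, 72, 62]), (180, [91, 81, 68]), (181, [154, 140, 118]), (182, [173, 156, 132]), (183, [175, 160, 134]), (184, [175, 159, 134]), (185, [177, 161, 136])]
```

Image transitions at rows 140/170/181 match the predicted 140.3/170.5/181.1, so the tile is held centred and plumb, with its centre 59.6 mm below the TCP. I'll carry it round the front of the rail.

>>> apply_moves(
  increments=[0.02,0,0,0.006,-0.009,-0.01,0.032,0,0,0,0,-0.01,0.032,-0.005,0,0,0,-0.01,0.032,-0.015,0,0,0,-0.01,0.03,-0.02,0,0,0,0,0.02,-0.03,0,0,0,0,0.01,-0.03,0,0,0,0,0,-0.03,0,0,0,0,0,-0.03,0,0,0,0,0,-0.03,0,0,0,0,0,-0.03,0,0,0,0,0,-0.03,0,0,0,0,0,-0.03,0,0,0,0,0,-0.03,0,0,0,0,0,-0.03,0,0,0,0,0,-0.02,0,0,0,0,0,0,0,0,0,0],
)

```text
t: 10.75
eef_pos: [0.6157, -0.1164, 0.3121]
ee_rot: [-3.141, -0.062, -3.038]
force: [0.1, 0.9, -2.9]
width: 0.0099
```

```bash
python3 -c "
from h import *
err([.6163,-.1236,.2203],.103)"
```

```text
t 10.75 pos [ 0.6157 -0.1164  0.3121] F [ 0.1  0.9 -2.9] w 0.0099
dp [ 0.0006 -0.0072 -0.0918] rot [ 0.0065 -0.0614 -0.0006]
```

>>> apply_moves(
  increments=[0.008,-0.005,0,0.006,-0.06,0,0,0,0,0,0,0],
)

```text
t: 10.92
eef_pos: [0.6223, -0.1229, 0.3063]
ee_rot: [3.14, -0.007, -3.041]
force: [-0.6, -0.2, -2.3]
width: 0.0097
```

```bash
python3 -c "
from h import *
err([.6163,-.1236,.2203],.103)
d=np.load('w2.npz')
for c,n in [('scene','hung_blue_mid'),('scene','hung_brown_mid')]:
    optics.grab_frame(c); print(n,[(np.round(r['point'],1),round(r['conf'],2)) for r in finder.landmark_of(c,n)[:2]])"
```

```text
t 10.9167 pos [ 0.6223 -0.1229  0.3063] F [-0.6 -0.2 -2.3] w 0.0097
dp [-0.006  -0.0007 -0.086 ] rot [-0.0006 -0.0075  0.0028]
hung_blue_mid [(array([262.8, 233.1]), 0.92)]
hung_brown_mid [(array([154.9, 256.4]), 0.96)]
```

>>> apply_moves(
  increments=[0,0,-0.02,0,-0.007,0,0,0,-0.02,0,0,0,0,0,-0.02,0,0,0,0,0,-0.015,0,0,0,0,0,0,0,0,0],
)

```text
t: 11.53
eef_pos: [0.6234, -0.117, 0.2302]
ee_rot: [3.141, -0.004, -3.034]
force: [-0.9, 0.5, -3.3]
width: 0.0099
```

```bash
python3 -c "
from h import *
err([.6163,-.1236,.2203],.103)"
```

```text
t 11.5333 pos [ 0.6234 -0.117   0.2302] F [-0.9  0.5 -3.3] w 0.0099
dp [-0.0071 -0.0066 -0.0099] rot [-0.0001 -0.0043 -0.0044]
```

>>> apply_moves(
  increments=[-0.007,-0.0066,-0.008,0,-0.004,-0.004,0,0,0,0,0,0],
)

```text
t: 11.7
eef_pos: [0.6165, -0.1222, 0.2216]
ee_rot: [-3.142, -0.003, -3.036]
force: [-2.1, 1.4, -3.9]
width: 0.0099
```

```bash
python3 -c "
from h import *
err([.6163,-.1236,.2203],.103)
s=arm.get_state(); a=optics.grab_frame('wrist'); np.savez('w6.npz',a=a,p=s['eef_pos'],r=s['ee_rot'])
print('screw head px',proj(model('wrist',s),[[.5715+.0165,-.1265,.1497]]))
save('k.png',cv2.resize(a[30:330,130:480],(700,600),interpolation=cv2.INTER_CUBIC))"
```

```text
t 11.7 pos [ 0.6165 -0.1222  0.2216] F [-2.1  1.4 -3.9] w 0.0099
dp [-0.0002 -0.0014 -0.0013] rot [ 0.0003 -0.0032 -0.0028]
screw head px [[289.66800891 204.74753975]]
```

View pics/k.png

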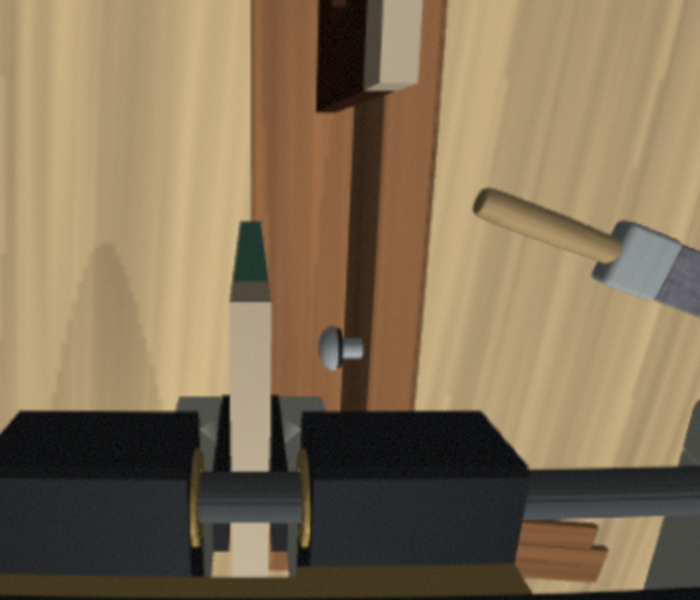

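The head tip at (319,347) matches the prediction (319,349), so the tile is lined up in front of the screw. Moving in.

>>> apply_moves(
  increments=[-0.007,-0.002,-0.001,0,-0.003,-0.003,-0.007,-0.001,0,0,0,0,-0.004,-0.001,0,0,0,0,0,0,0,0,0,0],
)

```text
t: 12.08
eef_pos: [0.6006, -0.1252, 0.2255]
ee_rot: [-3.14, 0.006, -3.037]
force: [-0.3, -0.5, -3.5]
width: 0.0098
```

```bash
python3 -c "
from h import *
err([.5864,-.1267,.2203],.103)"
```

```text
t 12.0833 pos [ 0.6006 -0.1252  0.2255] F [-0.3 -0.5 -3.5] w 0.0098
dp [-0.0142 -0.0015 -0.0052] rot [ 0.0014  0.0063 -0.0021]
```

>>> apply_moves(
  increments=[0,-0.001,-0.005,0,0.006,-0.002,0,0,0,0,0,0,-0.003,0,-0.001,0,0,0,-0.003,0,-0.001,0,0,0,0,0,0,0,0,0],
)

```text
t: 12.5
eef_pos: [0.5945, -0.1263, 0.2195]
ee_rot: [-3.14, 0.002, -3.039]
force: [-0.4, 0.9, -2.5]
width: 0.0097
```

```bash
python3 -c "
from h import *
err([.5864,-.1267,.2203],.103)"
```

```text
t 12.5 pos [ 0.5945 -0.1263  0.2195] F [-0.4  0.9 -2.5] w 0.0097
dp [-0.0081 -0.0004  0.0008] rot [0.0013 0.0025 0.0001]
```

>>> apply_moves(
  increments=[-0.002,0,0,0,0,0,-0.002,0,0,0,0,0,-0.002,0,0,0,0,0,-0.002,0,0,0,0,0,0,0,0,0,0,0],
)

```text
t: 12.92
eef_pos: [0.5855, -0.1263, 0.2192]
ee_rot: [-3.14, 0.002, -3.039]
force: [-0.2, -0.8, -2.5]
width: 0.0102
```

```bash
python3 -c "
from h import *
err([.5770,-.1277,.2203],.103)"
```

```text
t 12.9167 pos [ 0.5855 -0.1263  0.2192] F [-0.2 -0.8 -2.5] w 0.0102
dp [-0.0085 -0.0014  0.0011] rot [0.0014 0.0019 0.0001]
```

>>> apply_moves(
  increments=[-0.002,0,0.0005,0,0,0,-0.002,0,0.0005,0,0,0,-0.0015,-0.0005,0,0,0,0,-0.001,0,0,0,0,0,0,0,0,0,0,0],
)

```text
t: 13.33
eef_pos: [0.5784, -0.1268, 0.2206]
ee_rot: [-3.14, 0.002, -3.039]
force: [-0.4, 0.9, -3.0]
width: 0.0097
```

```bash
python3 -c "
from h import *
err([.5765,-.1277,.2203],.103)"
```

```text
t 13.3333 pos [ 0.5784 -0.1268  0.2206] F [-0.4  0.9 -3. ] w 0.0097
dp [-0.0019 -0.0009 -0.0003] rot [0.0014 0.0024 0.    ]
```

>>> apply_moves(
  increments=[-0.001,-0.0007,0,0.001,0.002,0,-0.001,0,0,0,0,0,0,0,0,0,0,0],
)

```text
t: 13.58
eef_pos: [0.5772, -0.1275, 0.221]
ee_rot: [-3.141, 0.002, -3.038]
force: [0.2, 0.9, -2.5]
width: 0.01
```

>>> apply_moves(
  increments=[-0.001,0,0,0,0,0,0,0,0,0,0,0],
)

```text
t: 13.75
eef_pos: [0.577, -0.1275, 0.2212]
ee_rot: [-3.141, 0.004, -3.038]
force: [0.5, -0.1, -3.4]
width: 0.0099
```

```bash
python3 -c "
from h import *
err([.5765,-.1277,.2203],.103)"
```

```text
t 13.75 pos [ 0.577  -0.1275  0.2212] F [ 0.5 -0.1 -3.4] w 0.0099
dp [-0.0005 -0.0002 -0.0009] rot [ 0.0002  0.0042 -0.0006]
```

Now against the rail. Lowering gently.

>>> apply_moves(
  increments=[0,0,-0.002,0,0,0,0,0,-0.002,0,0,0,0,0,-0.002,0,0,0,0,0,-0.002,0,0,0,0,0,0,0,0,0],
)

```text
t: 14.17
eef_pos: [0.577, -0.1275, 0.2126]
ee_rot: [-3.141, 0.004, -3.038]
force: [1.1, 0.4, -3.9]
width: 0.0099
```

```bash
python3 -c "
from h import *
err([.5765,-.1277,.1923],.103)"
```

```text
t 14.1667 pos [ 0.577  -0.1275  0.2126] F [ 1.1  0.4 -3.9] w 0.0099
dp [-0.0005 -0.0002 -0.0203] rot [ 0.0004  0.0043 -0.0007]
```

>>> apply_moves(
  increments=[0,0,-0.002,0,0,0,0,0,-0.002,0,0,0,0,0,-0.002,0,0,0],
)

```text
t: 14.42
eef_pos: [0.5771, -0.1277, 0.2065]
ee_rot: [-3.14, 0.004, -3.038]
force: [-0.4, -0.7, 1.3]
width: 0.0098
```

>>> apply_moves(
  increments=[0,0,-0.002,0,0,0,0,0,-0.002,0,0,0],
)

```text
t: 14.58
eef_pos: [0.5771, -0.1282, 0.203]
ee_rot: [-3.139, 0.004, -3.037]
force: [-0.6, -0.6, 1.9]
width: 0.0101
```

>>> apply_moves(
  increments=[0,0,-0.002,0,0,0,0,0,-0.002,0,0,0],
)

```text
t: 14.75
eef_pos: [0.5771, -0.1284, 0.1992]
ee_rot: [-3.139, 0.005, -3.037]
force: [-0.8, -0.5, 1.0]
width: 0.0097
```

>>> apply_moves(
  increments=[0,0,-0.002,0,0,0,0,0,-0.0015,0,0,0],
)

```text
t: 14.92
eef_pos: [0.5771, -0.1285, 0.1955]
ee_rot: [-3.139, 0.005, -3.037]
force: [-1.2, -0.6, 2.0]
width: 0.0097
```

>>> apply_moves(
  increments=[0,0,-0.0015,0,0,0,0,0,-0.001,0,0,0],
)

```text
t: 15.08
eef_pos: [0.5772, -0.1285, 0.1933]
ee_rot: [-3.138, 0.005, -3.037]
force: [-3.4, 1.5, 11.8]
width: 0.01
```

>>> apply_moves(
  increments=[0,0,-0.001,0,0,0,0,0,-0.001,0,0,0],
)

```text
t: 15.25
eef_pos: [0.5772, -0.1286, 0.1933]
ee_rot: [-3.138, 0.006, -3.036]
force: [-3.6, 1.0, 9.2]
width: 0.0094
```

The tile stopped at z=0.1933 (0.1923 expected) with force rising, so the slot end is on the shank. Relaxing the push and releasing.

>>> apply_moves(
  increments=[0,0,0,0,0,0,0,0,0,0,0,0],
)

```text
t: 15.42
eef_pos: [0.5771, -0.1285, 0.1935]
ee_rot: [-3.138, 0.007, -3.036]
force: [0.3, -1.0, 0.9]
width: 0.0098
```

>>> apply_moves(
  increments=[0,0,0,0,0,0,0,0,0,0,0,0,0,0,0,0,0,0,0,0,0,0,0,0,0,0,0,0,0,0],
  hand=0.6,
)

```text
t: 15.83
eef_pos: [0.577, -0.1282, 0.1924]
ee_rot: [-3.139, 0.006, -3.037]
force: [0.5, -0.8, -0.3]
width: 0.0338
```

Retreat straight up in moderate steps.

>>> apply_moves(
  increments=[0,0,0.008,0,0,0,0,0,0.01,0,0,0,0,0,0.01,0,0,0,0,0,0.01,0,0,0,0,0,0.015,0,0,0,0,0,0.015,0,0,0,0,0,0.015,0,0,0,0,0,0,0,0,0],
)

```text
t: 16.5
eef_pos: [0.5771, -0.1285, 0.2858]
ee_rot: [-3.138, 0.008, -3.037]
force: [1.1, -1.0, 0.2]
width: 0.0355
```

Run:
```python
from h import *
s=arm.get_state(); a=optics.grab_frame('wrist'); np.savez('w7.npz',a=a,p=s['eef_pos'],r=s['ee_rot'])
b=optics.grab_frame('scene'); b0=np.load('s.npy')
print(s['t'],s['eef_pos'],s['force'],s['width'])
M=model('wrist',s)
n=np.array([np.cos(.103),np.sin(.103),0]);l=np.array([-n[1],n[0],0]);c=np.array([.5715,-.1282,.1497-.017])
P=[c+x*n+y*l+np.array([0,0,z]) for x,y,z in [(0,-.045,.075),(.01,-.045,.075),(0,.045,.075),(.01,.045,.075),(.01,-.045,-.075)]]
print('expected corners*',(proj(M,P)).round(1).tolist())
x=cv2.resize(a,(440,330),interpolation=cv2.INTER_CUBIC)
k=lambda im:cv2.resize(im[190:310,100:320],(440,240),interpolation=cv2.INTER_CUBIC)
out=np.zeros((600,800,3),np.uint8); u=cv2.resize(a[60:360,130:330],(400,600),interpolation=cv2.INTER_CUBIC); out[:,:400]=u
q=lambda im:cv2.resize(im[190:310,100:300],(400,240),interpolation=cv2.INTER_CUBIC)
out[:240,400:]=q(b0); out[250:490,400:]=q(b); save('l.png',cv2.convertScaleAbs(out,alpha=1.3))
```

```text
16.5 [ 0.57711641 -0.12852231  0.2857933 ] [ 1.06559562 -1.00420543  0.24902251] 0.03553428342825931
expected corners* [[262.3, 151.1], [249.6, 151.1], [261.3, 253.4], [250.0, 253.3], [252.4, 132.4]]
```

View pics/l.png

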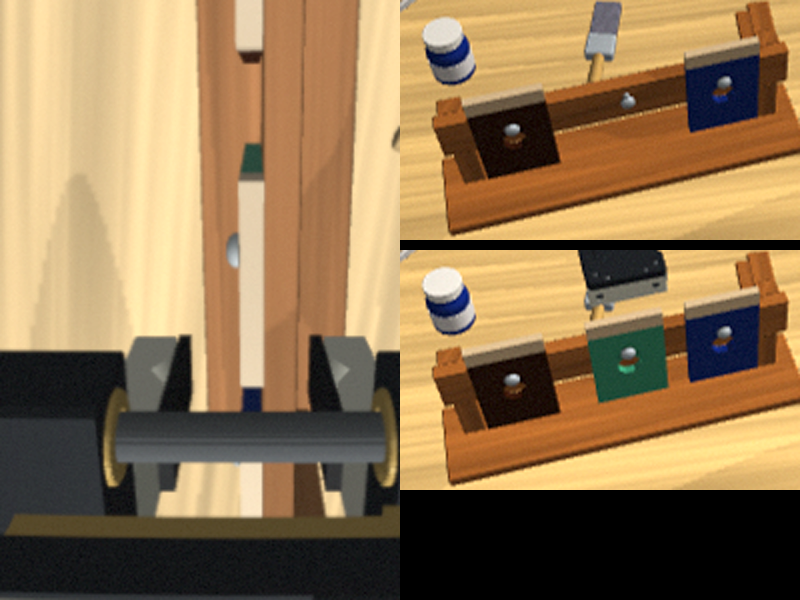

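The tile hangs upright and flush. Corners at (239/264,180) and the far end at row 387 match the predicted home pose (239/264,182 and 386). In the scene view, the brown and blue tiles look the same as before.

```bash
python3 -c "
from station import arm
print(arm.job_done(), arm.get_state()['t'])"
```

```text
the job is handed in; nothing more can be done
the job is handed in; nothing more can be done
```

The green tile is hanging by its keyhole on the middle screw, glazed face out, and the job was handed in at about 16.5 s. `job_done` gives no verdict.

**What I did**
- **Lift:** I gripped the tile by its bare top edge, lifted it clear of the rack and carried it round the front of the rail.
- **Hang:** I put the hole over the screw head and laid the tile against the batten. I then pushed it down until it stopped at TCP height 0.1933 m, where I had predicted 0.1923 m.
- **Release:** I relaxed the push, opened the fingers and backed straight up.

**Last checks**
- In the wrist view, the tile's corners were within about 1 mm of the computed home pose, plumb and flush.
- In the scene view, the brown and blue hung tiles, the blue jar and the brush looked unchanged by eye. I did not re-check the rack tiles, red jar or rib after the lift.
- The gripper was clear of everything, with the force reading down to noise level.

**Not quite as planned**
- The wrist force peaked at about 12 N at the end stop. Allowing for the tile's weight, that is up to about 15 N on the screw. This is above the suggested 5–10 N push but under the 20 N limit.
- While carrying the tile, the arm sank about 5 cm below the intended height. No contact force showed and the hung tiles looked undisturbed.
- The brown tile's detected position read 4 px off in mid-run. The before and after pictures showed no movement, so I took it as detector noise.

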